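# Put the upturned work lamp back on its charger

### The job

The orange cordless work lamp has been left standing upside down on its lens. Turn it over and put it on the free charger, upright with its domed base fully home in the cup and its shoulder flush on the rim, then let go. Do not drop it or let it topple on the way, and leave the blue lamp, the parts bin, the spool and the yellow box where they are.

Things in the scene. Friction and masses are not known exactly. Their poses are not given: they have to be found in the camera images.
- lamp: Orange cordless work lamp, 122 mm long, 0.25-0.42 kg, loose. Origin at the centre of its flat lens; z runs along its axis from lens to domed base (up at the start, when it stands on its lens; down at the end). Black octagonal head 0-22 mm from the lens, 60 mm across flats, which face +-x, +-y and halfway between. On its side it lies level, axis 30 mm up, and settles on a flat.
- barrel (a point): Mid-barrel of the orange lamp, on its axis, 60 mm from the lens, within 10 mm of the mass centre; axes as the lamp's. The orange barrel is round, 50 mm diameter, from 22 to 100 mm from the lens: the place to grip.
- shoulder (a point): On the orange lamp's axis 106 mm from the lens, axes as the lamp's. The shoulder is a black round flange, 100-106 mm from the lens, 60 mm diameter; its flat face at 106 mm, from which the dome rises, lands on the cup's rim.
- dome_tip (a point): Tip of the orange lamp's convex aluminium dome, on its axis, 122 mm from the lens. The dome is 16 mm high, 48 mm diameter where it meets the shoulder.
- charger: The free charger (empty cup, red light), fixed. Black round base 104 mm diameter, about 12 mm high, narrowing to a round cup 70 mm diameter, rim 40 mm above the table. Origin at the centre of the underside, z up. A cord stub lies on the table to its +x.
- cup (a point): Centre of the free charger's mouth, in the plane of its rim, z up. The top is a concave bowl 51 mm diameter at the mouth, 19 mm deep, with a flat rim 9.5 mm wide. A dome lowered up to about 10 mm off centre slides in and centres itself with 1.5 mm play.
- charger2: The other charger, the same, green light, fixed; the blue lamp sits on it. Origin at the centre of its underside.
- lamp2: Blue lamp of the same form, loose, already seated lens up on the other charger; its lens is 146 mm above the table. Leave it. Origin at the tip of its dome, z up.
- bin: Bystander: open beige parts bin 160 x 110 x 70 mm high, loose. Origin at the centre of its underside.
- spool: Bystander: empty black spool, 70 mm diameter, 54 mm high, loose. Origin at the centre of its underside.
- carton: Bystander: yellow box 70 x 100 x 60 mm high, loose. Origin at the centre of its underside.
Not all that is in view belongs to the job. Leave any turquoise look-alike of the charger alone. What is shaped like the lamp but red is not meant.

How it is judged:
At the end, for the whole second after the job is handed in: The orange lamp is seated lens up on the free charger: the centre of its shoulder within 4 mm of the centre of the cup's mouth, upright within 3.5 degrees, at rest and released (distance between shoulder and cup below 0.004 m and angle between lamp's own z axis and vertical above 3.08 rad and linear speed of lamp below 0.02 m/s and contact force between the fingers and lamp below 0.1 N); the robot touches nothing.
It fails at once if the orange lamp falls or topples: it moves faster than 0.7 m/s (a fall of 25 mm) while the fingers do not touch it (linear speed of lamp above 0.7 m/s and contact force between the fingers and lamp below 0.1 N).
It fails at once if the blue lamp is moved by more than 15 mm (distance of lamp2 from where it was at the start of the episode above 0.015 m).
It fails at once if the bin, the spool or the yellow box is moved by more than 30 mm (distance of any of bin, spool, carton from where it was at the start of the episode above 0.03 m).
It also fails if it takes over 72 s, if anything falls off the work surface, if the arm or the gripper's body presses on something with over 40 N, if the wrist force passes 120 N, or if a joint passes its speed limit or range.

### The arm

A 7-joint arm with a two-finger parallel gripper is mounted at the origin on the work surface. World frame = base frame: x ahead of the robot, y to its left, z up, the work surface at z = 0. Lengths are in m, angles in rad, forces in N, time in s.
With the tool pointing down it reaches from about 0.425 to 0.875 m from the base axis. Payload 4.7 kg.
Tool frame: the origin (TCP) lies at the very end of the fingers, on their centre line; the grasp point (between the pads) lies 19 mm behind it; z points along the fingers, y is the direction in which the jaws open and shut (so a half turn about z gives the same grasp; the last joint's range is limited). The gripper opens to 87 mm and grips with 3 to 60 N. Pads are 19 mm wide; open, the fingers measure 117 mm over their backs; the gripper's body (75 mm by 190 mm) begins 51 mm behind the grasp point.
Start: joints at [-1.104, 0.321, -0.07, 1.45, 0.023, 1.371, -0.057], TCP at [0.284, 0.585, 0.223] pointing down, gripper open.
Joint ranges: [-2.86, 2.86], [-0.3, 2.09], [-1.38, 1.24], [0.06, 2.45], [-1.56, 4.7], [0.09, 2.05], [-2.69, 2.69]. Speed limits (rad/s): [2.57, 2.57, 3.14, 3.14, 3.14, 3.14, 3.14].

### API

Orientations are given as a unit quaternion [w, x, y, z].
In Python, from plant import arm gives the robot as it stands. The module is installed in compiled form; this text tells all that it offers.
- The arm moves only by the shell command python3 -m inch 'ROWS' [OPENING]. ROWS is JSON, a list of rows, each a list of 6 numbers: the shift along the tool's x, y, z in m, then the turn, a rotation vector about the tool's x, y, z in degrees. A call has 1 to 12 rows; each row is the pose to reach, as a shift and turn from the pose measured when the call began, along the tool's axes at that moment; what a row does not reach only later rows make up. A row lasts 1/10 s, in which the tool goes at most 50 mm and 8.59 degrees, less where a joint would pass 70% of its speed; a pose out of reach is approached as far as the arm can. A call with a gripper value outside its range is refused whole. OPENING is the closure, from -1 (fully open) to 1 (shut), set as the call begins (- or left out, the last holds). The fingers move at their own pace and stop on an object; the grip force is fixed at half the most. Time passes only in rows, so rows that repeat a pose let the fingers close. It gives the time, the measured TCP pose, the force and the opening at its end, in the units of the state.
- arm.get_state(): the state, without advancing time (a new reading comes with each control period).
- arm.grab_frame(name): name is "scene" or "top" or "wrist"; returns a dict with "image" (400x640x3 uint8, blue, green, red), "fx", "fy", "cx", "cy" (pixels), "cam_to_world" (4x4, takes a point from camera to world coordinates). Camera axes: x right, y down, z forward; pixel columns grow to the right and rows downward; lengths in m; the calibration is good to about 2 mm. A picture is of the moment at which its call begins. There is no depth.
- arm.sign_off(): hands the job in, once; it reports no verdict.
Trained networks look in a picture, given as the dict that the camera call returned (one of the last four; its "shot" number tells which), for a name from the list of things; names that differ only in an ending like _2 or _b are one class to them, and where a whole thing is asked for, a point or a joint stands for the part that bears it (a point fixed in the world has none). Each returns a list of dicts, best first, with "p" (0 to 1); they miss things now and then, are a little off and sometimes report something else, mostly with a low value. They report only what shows in the picture. A call takes as long as a camera call. They do not tell look-alikes from the thing itself.
- arm.find_in(picture, query): "rect" ([left, top, right, bottom] in pixels, round what is visible of it).
- arm.outline_of(picture, query): "mask" (400x640 bool, what is visible of it) and "rect" ([left, top, right, bottom] in pixels, round what is visible of it).
- arm.tip_of(picture, query): "centre" ([column, row] in pixels: a listed point, or the origin of a listed thing).
The state is a dict: "time": time; "joint_pos": joint angles; "joint_vel": joint speeds; "effort": joint torques, N m; "eef_pos": TCP position; "tcp_rot": TCP orientation; "ft_force": force on the tool from outside, world axes, zero at the start; "moment": the same for the moment, N m; "opening": finger opening in m.
Only numpy, scipy, OpenCV 4.12 (cv2) and the standard library are available. Lean on these libraries where they do the work, as an engineer would, in place of code of your own. Each camera call takes 0.05 s, during which the arm holds its last target. There are 200 camera calls.

## Working session

There is one attempt and no reset: what is moved stays moved. The work goes in short steps, Python scripts to look and compute and a shell command to move; the robot and the scene stay as the last step left them, time stands still between calls to the robot, and variables do not carry over. Pictures are saved under pics/ and viewed, about 8 in all and at most 12, crops included, and the job is handed in when it is done.

```bash
mkdir -p pics; cat > h.py <<'E'
import numpy as np, cv2
from plant import arm
from scipy.spatial.transform import Rotation as R
def ray(f,px):
    T=np.array(f["cam_to_world"]); d=T[:3,:3]@np.array([(px[0]-f["cx"])/f["fx"],(px[1]-f["cy"])/f["fy"],1]); return T[:3,3],d
def at(f,px,z):
    o,d=ray(f,px); return o+d*(z-o[2])/d[2]
def proj(f,p):
    T=np.linalg.inv(np.array(f["cam_to_world"])); q=T[:3,:3]@np.array(p)+T[:3,3]; return np.array([f["fx"]*q[0]/q[2]+f["cx"],f["fy"]*q[1]/q[2]+f["cy"]])
def rot(): 
    q=arm.get_state()["tcp_rot"]; return R.from_quat([q[1],q[2],q[3],q[0]])
E
python3 - <<'E'
from h import *
s=arm.get_state(); print({k:np.round(v,3).tolist() for k,v in s.items()})
ims=[]
for n in("scene","top"):
    f=arm.grab_frame(n); cv2.imwrite(f"pics/{n}0.png",f["image"])
    print(n,np.round(np.array(f["cam_to_world"])[:3,3],3))
    for q,z in(("lamp",0),("dome_tip",.122),("shoulder",.106),("barrel",.06),("charger",0),("cup",.04),("lamp2",.03),("bin",0),("spool",0),("carton",0)):
        for r in arm.tip_of(f,q)[:4]:
            print(q,round(r["p"],2),np.round(r["centre"]),np.round(at(f,r["centre"],z),3))
E
```

```text
{'time': 0.0, 'joint_pos': [-1.104, 0.322, -0.07, 1.452, 0.023, 1.371, -0.057], 'joint_vel': [-0.0, -0.0, -0.001, -0.0, 0.0, 0.0, 0.003], 'effort': [-0.001, -49.128, -0.404, -31.253, -0.064, 0.044, 0.0], 'eef_pos': [0.284, 0.584, 0.221], 'tcp_rot': [-0.0, 0.224, 0.974, -0.001], 'ft_force': [-0.373, -0.631, -0.293], 'moment': [0.001, 0.038, 0.048], 'opening': 0.087}
scene [1.691 0.266 0.979]
lamp 0.95 [288. 176.] [ 0.398 -0.146  0.   ]
lamp 0.76 [310. 197.] [ 0.492 -0.05   0.   ]
dome_tip 0.87 [310. 168.] [ 0.51  -0.041  0.122]
dome_tip 0.74 [288. 143.] [ 0.392 -0.14   0.122]
shoulder 0.85 [308. 167.] [ 0.484 -0.055  0.106]
shoulder 0.57 [289. 145.] [ 0.379 -0.142  0.106]
barrel 0.74 [291. 158.] [ 0.384 -0.136  0.06 ]
barrel 0.65 [308. 177.] [ 0.473 -0.059  0.06 ]
charger 0.96 [259. 227.] [ 0.655 -0.16   0.   ]
charger 0.84 [450. 263.] [0.691 0.377 0.   ]
charger 0.77 [377. 252.] [0.688 0.185 0.   ]
charger 0.74 [404. 190.] [0.398 0.229 0.   ]
cup 0.96 [448. 248.] [0.676 0.368 0.04 ]
cup 0.83 [375. 239.] [0.683 0.177 0.04 ]
cup 0.63 [400. 182.] [0.411 0.216 0.04 ]
lamp2 0.95 [288. 176
[... 593 characters left out ...]
73 -0.143  0.06 ]
barrel 0.67 [343. 250.] [ 0.486 -0.051  0.06 ]
charger 0.93 [379. 191.] [ 0.666 -0.164  0.   ]
charger 0.67 [250. 280.] [0.399 0.224 0.   ]
charger 0.61 [264. 186.] [ 0.682  0.188 -0.   ]
charger 0.59 [208. 187.] [0.68  0.361 0.   ]
cup 0.98 [204. 182.] [0.686 0.363 0.04 ]
lamp2 0.81 [371. 288.] [ 0.377 -0.132  0.03 ]
lamp2 0.74 [345. 251.] [ 0.483 -0.057  0.03 ]
lamp2 0.58 [380. 191.] [ 0.662 -0.163  0.03 ]
bin 0.67 [195. 245.] [0.501 0.392 0.   ]
spool 0.57 [468. 264.] [ 0.448 -0.42   0.   ]
spool 0.5 [345. 246.] [ 0.498 -0.059  0.   ]
spool 0.17 [347. 249.] [ 0.491 -0.064  0.   ]
carton 0.73 [332. 145.] [ 0.812 -0.022  0.   ]
carton 0.4 [343. 248.] [ 0.492 -0.053  0.   ]
```

```bash
python3 -c "
import cv2,numpy as np
cv2.imwrite('pics/both0.png',cv2.resize(np.vstack([cv2.imread('pics/scene0.png'),cv2.imread('pics/top0.png')]),(480,600)))"
```

```text
(no output)
```

View pics/scene0.png

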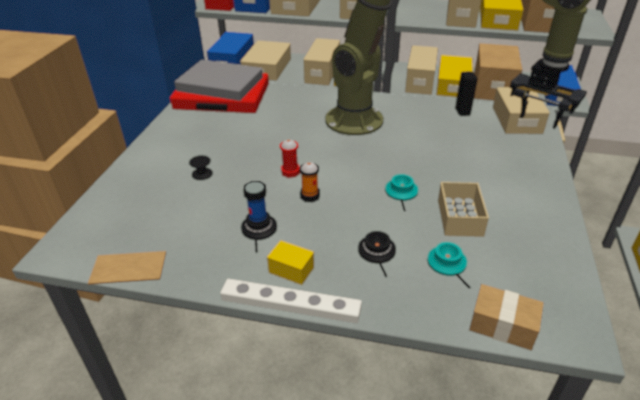

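View pics/top0.png

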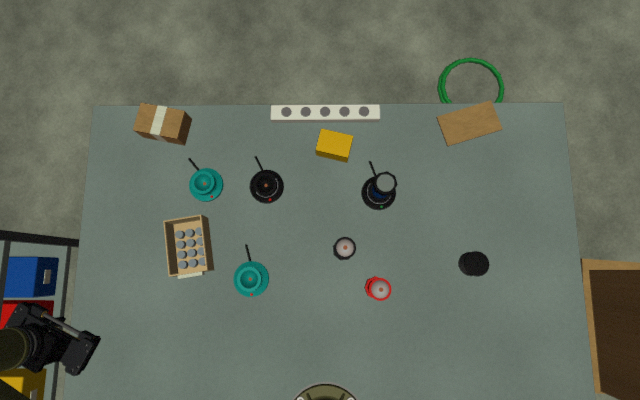

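The orange lamp is at top (344,248) / scene (310,182). The red look-alike is at top (378,288). Of the four cups, the turquoise ones are at top (205,183) and (251,278), and the blue lamp sits on the one at (380,191). The black empty cup at top (266,186) / scene (377,247) fits "free charger". I'll confirm both in one crop and start moving.

```bash
python3 -c "
import cv2
im=cv2.imread('pics/scene0.png')[130:270,240:440]; cv2.imwrite('pics/crop0.png',cv2.resize(im,(800,560),interpolation=cv2.INTER_CUBIC))"
python3 -m inch '[[-0.04,-0.03,-0.02,3,0,0],[-0.08,-0.06,-0.04,6,0,0],[-0.12,-0.09,-0.06,9,0,0],[-0.16,-0.12,-0.08,12,0,0],[-0.2,-0.15,-0.1,15,0,0],[-0.2,-0.15,-0.1,20,0,0],[-0.2,-0.15,-0.1,20,0,0]]' -1
cat > st.py <<'E'
from h import *
import json
s=arm.get_state(); q=s["tcp_rot"]; M=R.from_quat([q[1],q[2],q[3],q[0]]).as_matrix()
open("log.txt","a").write(json.dumps([list(map(float,s["joint_pos"])),list(map(float,s["eef_pos"])),M.tolist()])+"\n")
print("t",round(s["time"],2),"j",np.round(s["joint_pos"],2),"p",np.round(s["eef_pos"],4),"f",np.round(s["ft_force"],1),"op",round(s["opening"],4)); print(M.round(3))
E
python3 st.py
```

```text
time: 1.8
eef_pos: [0.4011, 0.3606, 0.3225]
tcp_rot: [-0.039, 0.224, 0.959, -0.17]
ft_force: [0.2, 0.8, -1.2]
opening: 0.0868
t 1.8 j [-0.89  0.31  0.06  1.31  0.08  1.86  0.29] p [0.4011 0.3606 0.3225] f [ 0.2  0.8 -1.2] op 0.0868
[[-0.897  0.416 -0.15 ]
 [ 0.442  0.842 -0.308]
 [-0.002 -0.343 -0.939]]
```

View pics/crop0.png

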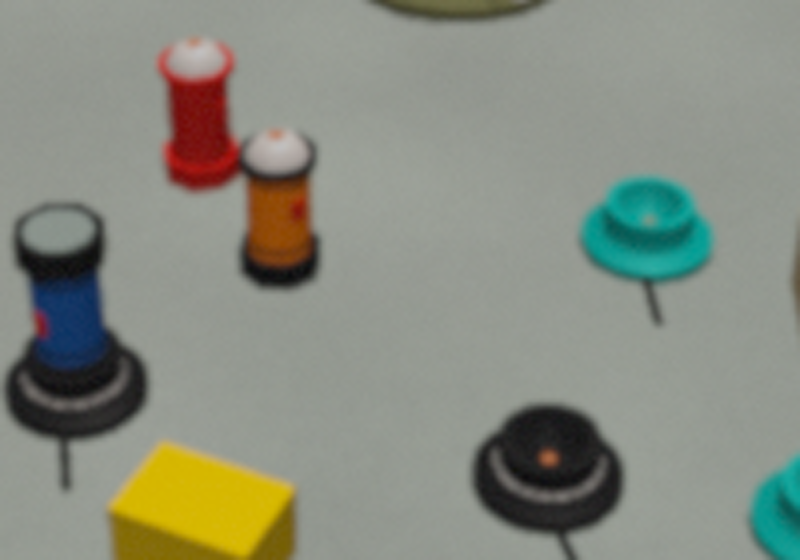

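The crop confirms it: the orange lamp stands dome up at scene (310,182), and the black cup at scene (377,247) is empty with a reddish light. Next I'll fit the arm kinematics so I can plan the horizontal grasp and the 180° roll.

```bash
cat > fk.py <<'E'
import numpy as np, json, itertools
from scipy.optimize import least_squares
from scipy.spatial.transform import Rotation as R
D=[json.loads(l) for l in open("log.txt")]
q0=R.from_quat([.224,.974,-.001,0]).as_matrix()
D=[[[-1.104,.322,-.07,1.452,.023,1.371,-.057],[.284,.584,.221],q0.tolist()]]+D
def fr(j,s,o):
    ax="zyzyzyz"; M=np.eye(3); out=[]
    for k in range(7):
        M=M@R.from_euler(ax[k],s[k]*j[k]+(o if k==6 else 0)).as_matrix(); out.append(M)
    return out
def best():
    res=[]
    for s in itertools.product((1,-1),repeat=4):
        S=[s[0],1,s[1],1,s[2],1,s[3]]
        for o in np.arange(4)*np.pi/2:
            e=max(np.degrees(np.linalg.norm((R.from_matrix(fr(j,S,o)[6]).inv()*R.from_matrix(M)).as_rotvec())) for j,_,M in D)
            res.append((e,S,o))
    return sorted(res,key=lambda r:r[0])
if __name__=="__main__":
    for r in best()[:5]: print(r)
E
python3 fk.py
```

```text
(np.float64(0.05319453178264556), [-1, 1, -1, 1, -1, 1, -1], np.float64(1.5707963267948966))
(np.float64(8.059317854233846), [-1, 1, 1, 1, -1, 1, -1], np.float64(1.5707963267948966))
(np.float64(9.528402867328134), [-1, 1, -1, 1, 1, 1, -1], np.float64(1.5707963267948966))
(np.float64(12.793644097420463), [-1, 1, 1, 1, 1, 1, -1], np.float64(1.5707963267948966))
(np.float64(25.927851979495987), [-1, 1, 1, 1, 1, 1, 1], np.float64(1.5707963267948966))
```

```bash
python3 -m inch '[[-0.03,0.01,-0.01,0,0,8],[-0.06,0.02,-0.02,0,0,16],[-0.09,0.03,-0.03,0,0,24],[-0.12,0.04,-0.04,0,0,32],[-0.12,0.04,-0.04,0,0,40],[-0.12,0.04,-0.04,0,0,40]]' >/dev/null; python3 st.py;  python3 -m inch '[[0,0,0.02,0,6,0],[0,0,0.04,0,12,0],[0,0,0.06,0,18,0],[0,0,0.06,0,24,0],[0,0,0.06,0,24,0]]' >/dev/null; python3 st.py
cat >> fk.py <<'E'
S=[-1,1,-1,1,-1,1,-1];O=np.pi/2
def pos(j,P):
    f=fr(j,S,O); h,a,ax,b,bx,c,cx=P
    e=np.array([0,0,h])+f[2]@[ax,0,a]; w=e+f[3]@[-ax+0*bx,0,0]+f[4]@[bx,0,b]
    return w+f[5]@[cx,0,c],e,w,f[6]
def fit():
    P=least_squares(lambda P:np.concatenate([pos(j,P)[0]-p for j,p,_ in D]+[1e-3*np.array(P)[[2,4,6]]]),[.3,.4,0,.4,0,.25,0])
    return P.x
if __name__=="__main__":
    P=fit(); print(P.round(4)); print([np.round(pos(j,P)[0]-p,4).tolist() for j,p,_ in D])
E
python3 fk.py
```

```text
t 2.4 j [-0.83  0.54  0.22  0.97  0.05  1.96 -0.2 ] p [0.5313 0.3547 0.3452] f [-0.3 -0.   0.8] op 0.0868
[[-0.421  0.895 -0.151]
 [ 0.88   0.362 -0.308]
 [-0.221 -0.262 -0.939]]
t 2.9 j [-0.61  0.43  0.19  1.22 -0.28  1.75 -0.09] p [0.523  0.3325 0.2885] f [ 0.4 -1.1 -0.5] op 0.0866
[[-0.319  0.896 -0.309]
 [ 0.93   0.358  0.078]
 [ 0.18  -0.262 -0.948]]
(np.float64(0.05319453178264556), [-1, 1, -1, 1, -1, 1, -1], np.float64(1.5707963267948966))
(np.float64(25.38884048469849), [-1, 1, 1, 1, -1, 1, -1], np.float64(1.5707963267948966))
(np.float64(32.19875968475477), [-1, 1, 1, 1, 1, 1, -1], np.float64(1.5707963267948966))
(np.float64(32.228609779568856), [-1, 1, -1, 1, 1, 1, 1], np.float64(1.5707963267948966))
(np.float64(32.47794699570749), [-1, 1, -1, 1, 1, 1, -1], np.float64(1.5707963267948966))
[ 0.385   0.3654 -0.0312  0.5378  0.0212  0.3577 -0.0471]
[[-0.0269, 0.0111, 0.0032], [-0.0109, 0.0207, -0.011], [-0.0099, 0.0055, 0.0083], [-0.0123, 0.0173, -0.0004]]
```

```bash
python3 - <<'E'
s=open("fk.py").read(); s=s[:s.index("def pos(")]
s+='''
def A(j):
    f=fr(j,S,O); z=np.array([[0],[0],[1.]])
    return np.hstack([z,f[0][:,:2],f[2],f[4],f[5]])   # h, f0xy, f2xyz, f4xyz, f5xyz
v0=np.array([.35,0,0,0,0,.4,0,0,.45,0,0,.3])
def fit(lam=3e-3):
    M=np.vstack([A(j) for j,_,_ in D]); b=np.concatenate([p for _,p,_ in D])
    M2=np.vstack([M,lam*np.eye(12)]); return np.linalg.lstsq(M2,np.r_[b,lam*v0],rcond=None)[0]
LO=np.array([-2.86,-.3,-1.38,.06,-1.56,.09,-2.69])+.05;HI=np.array([2.86,2.09,1.24,2.45,4.7,2.05,2.69])-.05
def fk(j,v): return A(j)@v, fr(j,S,O)[6]
def ik(p,M,v,seeds,ref=None):
    out=[]
    for s in seeds:
        def r(j):
            q,m=fk(j,v); e=[(q-p)*10,(R.from_matrix(M).inv()*R.from_matrix(m)).as_rotvec()*2]
            if ref is not None: e.append(1e-3*(j-ref))
            return np.concatenate(e)
        k=least_squares(r,np.clip(s,LO+.01,HI-.01),bounds=(LO,HI)); q,m=fk(k.x,v)
        out.append((np.linalg.norm(q-p),np.degrees(np.linalg.norm((R.from_matrix(M).inv()*R.from_matrix(m)).as_rotvec())),k.x))
    return out
def elbow(j,v):
    f=fr(j,S,O); e=np.array([0,0,v[0]])+f[0][:,:2]@v[1:3]+f[2]@v[3:6]; return e,e+f[4]@v[6:9]
if __name__=="__main__":
    v=fit(); print(v.round(4)); print([np.round(fk(j,v)[0]-p,4).tolist() for j,p,_ in D])
'''
open("fk.py","w").write(s)
E
python3 fk.py
cat > plan.py <<'E'
from fk import *
v=fit(); rng=np.random.default_rng(0)
L=np.array([.488,-.050,.070]); C=np.array([.683,.183,.076])
def tool(head,up):  # z horizontal at heading, jaw y horizontal, x = up*Z
    z=np.array([np.cos(head),np.sin(head),0]); x=np.array([0,0,up]); y=np.cross(z,x); return np.c_[x,y,z]
seeds=[rng.uniform(LO,HI) for _ in range(25)]
for nm,G in(("pick",L),("place",C)):
  for h in range(-180,180,30):
    for up in(1,-1):
        M=tool(np.radians(h),up)
        ok=[r for r in ik(G+.019*M[:,2],M,v,seeds) if r[0]<.003 and r[1]<1]
        seen=[]
        for r in ok:
            if all(abs(r[2][4]-t[4])+abs(r[2][6]-t[6])>.8 for t in seen): seen.append(r[2])
        for t in seen[:3]:
            e,w=elbow(t,v); print(nm,h,up,len(ok),t.round(2),"elb",e.round(2),"wr",w.round(2))
E
python3 plan.py
```

```text
(np.float64(0.05319453178264556), [-1, 1, -1, 1, -1, 1, -1], np.float64(1.5707963267948966))
(np.float64(25.38884048469849), [-1, 1, 1, 1, -1, 1, -1], np.float64(1.5707963267948966))
(np.float64(32.19875968475477), [-1, 1, 1, 1, 1, 1, -1], np.float64(1.5707963267948966))
(np.float64(32.228609779568856), [-1, 1, -1, 1, 1, 1, 1], np.float64(1.5707963267948966))
(np.float64(32.47794699570749), [-1, 1, -1, 1, 1, 1, -1], np.float64(1.5707963267948966))
[ 2.492e-01 -1.200e-03 -1.490e-02  4.000e-04 -1.140e-02  4.685e-01
 -1.000e-04 -1.000e-04  5.139e-01  1.000e-04 -1.000e-04  3.690e-01]
[[0.0, -0.0, 0.0], [-0.0001, 0.0001, -0.0], [0.0, -0.0, 0.0], [0.0, 0.0, -0.0]]
Still running in the background as job /tmp/bash_jobs.1000/99aaaa068e07 (pid 617). You'll get a notice when it ends.
```

```bash
J=/tmp/bash_jobs.1000/99aaaa068e07; cat $J/stdout | tail -n +1; kill -- -$(cat $J/pid)
```

```text
(np.float64(0.05319453178264556), [-1, 1, -1, 1, -1, 1, -1], np.float64(1.5707963267948966))
(np.float64(25.38884048469849), [-1, 1, 1, 1, -1, 1, -1], np.float64(1.5707963267948966))
(np.float64(32.19875968475477), [-1, 1, 1, 1, 1, 1, -1], np.float64(1.5707963267948966))
(np.float64(32.228609779568856), [-1, 1, -1, 1, 1, 1, 1], np.float64(1.5707963267948966))
(np.float64(32.47794699570749), [-1, 1, -1, 1, 1, 1, -1], np.float64(1.5707963267948966))
[ 2.492e-01 -1.200e-03 -1.490e-02  4.000e-04 -1.140e-02  4.685e-01
 -1.000e-04 -1.000e-04  5.139e-01  1.000e-04 -1.000e-04  3.690e-01]
[[0.0, -0.0, 0.0], [-0.0001, 0.0001, -0.0], [0.0, -0.0, 0.0], [0.0, 0.0, -0.0]]
```

```bash
cat > plan.py <<'E'
import numpy as np
from scipy.spatial.transform import Rotation as R
h,a,b,c=.2492,.4685,.5139,.369
LO=np.array([-2.86,-.3,-1.38,.06,-1.56,.09,-2.69]);HI=np.array([2.86,2.09,1.24,2.45,4.7,2.05,2.69])
def sols(p,M,n=25):
    w=p-c*M[:,2]-[0,0,h]; d2=w@w; cj=(d2-a*a-b*b)/(2*a*b); out=[]
    if abs(cj)>1: return out
    j4=np.arccos(cj)
    for j3 in np.linspace(-1.3,1.15,n):
        u=np.array([b*np.sin(j4)*np.cos(j3),-b*np.sin(j4)*np.sin(j3),a+b*np.cos(j4)])
        r=np.hypot(u[0],u[2])
        if abs(w[2])>r: continue
        ph=np.arctan2(u[0],u[2])  # z'=r cos(j2+ph)
        for sg in(1,-1):
            j2=sg*np.arccos(w[2]/r)-ph; x=np.cos(j2)*u[0]+np.sin(j2)*u[2]
            t=np.arctan2(w[1],w[0])-np.arctan2(u[1],x); j1=-(t+np.pi)%(2*np.pi)-np.pi if 0 else -((t+np.pi)%(2*np.pi)-np.pi)
            R4=(R.from_euler('z',-j1)*R.from_euler('y',j2)*R.from_euler('z',-j3)*R.from_euler('y',j4)).as_matrix()
            e=R.from_matrix(R4.T@M).as_euler('ZYZ'); j6=e[1]
            j5=(-e[0]+1.56)%(2*np.pi)-1.56; j7=(np.pi/2-e[2]+np.pi)%(2*np.pi)-np.pi
            j=np.array([j1,j2,j3,j4,j5,j6,j7]); m=np.minimum(j-LO,HI-j).min()
            if m>.04: out.append((m,j,(R.from_euler('z',-j1)*R.from_euler('y',j2)).as_matrix()@[0,0,a]+[0,0,h]))
    return sorted(out,key=lambda r:-r[0])
def tool(head,up,dip=0):
    z=np.array([np.cos(head)*np.cos(dip),np.sin(head)*np.cos(dip),-np.sin(dip)]); y=np.cross([np.cos(head),np.sin(head),0],[0,0,up])
    y=np.array([np.sin(head),-np.cos(head),0])*up; x=np.cross(y,z); return np.c_[x,y,z]
L=np.array([.488,-.050,.073]); C=np.array([.683,.183,.073])
if __name__=="__main__":
  for nm,G in(("pick",L),("place",C)):
    for hd in range(-180,180,15):
      for up in(1,-1):
        M=tool(np.radians(hd),up); s=sols(G+.019*M[:,2],M)
        if s: print(nm,hd,up,len(s),round(s[0][0],2),s[0][1].round(2),"elb",s[0][2].round(2))
E
python3 plan.py
```

```text
pick -135 1 4 0.08 [-0.82  1.39  0.95  1.3   0.14  1.97  2.56] elb [0.31 0.34 0.33]
pick -135 -1 5 0.09 [-0.9   1.53  1.15  1.3  -0.01  1.96 -0.43] elb [0.29 0.37 0.27]
pick -120 1 10 0.25 [-0.87  1.22  0.74  1.46  0.37  1.8   2.41] elb [0.28 0.34 0.41]
pick -120 -1 11 0.29 [-0.99  1.35  0.95  1.46  0.22  1.76 -0.59] elb [0.25 0.38 0.35]
pick -105 1 13 0.4 [-0.96  1.11  0.64  1.64  0.56  1.64  2.29] elb [0.24 0.34 0.46]
pick -105 -1 14 0.45 [-1.03  1.16  0.74  1.64  0.48  1.6  -0.78] elb [0.22 0.37 0.43]
pick -90 1 15 0.54 [-1.01  1.    0.54  1.83  0.77  1.51  2.15] elb [0.21 0.33 0.5 ]
pick -90 -1 16 0.6 [-1.09  1.05  0.64  1.83  0.69  1.45 -0.94] elb [0.19 0.36 0.48]
pick -75 1 16 0.42 [-0.75  0.83  0.13  2.03  1.16  1.6   1.87] elb [0.25 0.24 0.56]
pick -75 -1 17 0.42 [-0.75  0.83  0.13  2.03  1.16  1.6  -1.27] elb [0.25 0.24 0.56]
pick -60 1 16 0.23 [-0.4   0.81 -0.28  2.22  1.53  1.78  1.69] elb [0.31 0.13 0.57]
pick -60 -1 17 0.23 [-0.4   0.81 -0.28  2.22  1.53  1.78 -1.45] elb [0.31 0.13 0.57]
pick -45 1 16 0.05 [-0.14  0.87 -0.48  2.4   1.88  1.94  1.62] elb [0.35 0.05 0.55]

[... 3021 characters left out ...]
place 75 1 18 0.55 [ 0.88  1.17 -0.79  1.73 -1.01  1.05  0.94] elb [ 0.27 -0.33  0.43]
place 75 -1 17 0.49 [ 0.88  1.17 -0.79  1.73 -1.01  1.05 -2.2 ] elb [ 0.27 -0.33  0.43]
place 90 1 16 0.69 [ 0.72  1.19 -0.69  1.48 -0.86  1.34  0.78] elb [ 0.33 -0.29  0.42]
place 90 -1 14 0.44 [ 0.51  1.08 -0.38  1.48 -1.11  1.5  -2.25] elb [ 0.36 -0.2   0.47]
place 105 1 16 0.5 [ 0.65  1.33 -0.79  1.21 -0.6   1.55  0.59] elb [ 0.36 -0.27  0.36]
place 105 -1 12 0.3 [ 0.43  1.19 -0.38  1.21 -0.95  1.71 -2.39] elb [ 0.4  -0.18  0.42]
place 120 1 11 0.25 [ 0.57  1.56 -1.1   0.9  -0.23  1.8   0.37] elb [ 0.4  -0.25  0.25]
place 120 -1 6 0.13 [ 0.4   1.37 -0.59  0.9  -0.67  1.9  -2.56] elb [ 0.42 -0.18  0.34]
```

```bash
cat > go.py <<'E'
# usage: go.py gx gy gz heading up dip : shift/rotvec in tool axes from now to that grasp-point pose
import sys; from h import *; import plan
def rows(g,M):
    s=arm.get_state(); r=rot(); p=np.array(s["eef_pos"]); t=np.array(g)+.019*M[:,2]
    sh=r.inv().apply(t-p); tv=(r.inv()*R.from_matrix(M)).as_rotvec(degrees=True)
    print("t",round(s["time"],2),"j",np.round(s["joint_pos"],2),"f",np.round(s["ft_force"],1),"op",round(s["opening"],4),"grasp now",(p-.019*r.as_matrix()[:,2]).round(4))
    print("z",r.as_matrix()[:,2].round(3),"y",r.as_matrix()[:,1].round(3)); print("shift",sh.round(4),"turn",tv.round(1),np.linalg.norm(tv).round(1))
    for m,j,e in sorted(plan.sols(t,M),key=lambda q:np.abs(q[1]-s["joint_pos"]).sum())[:2]: print(" ik",m.round(2),j.round(2))
if __name__=="__main__":
    a=list(map(float,sys.argv[1:])); rows(a[:3],plan.tool(np.radians(a[3]),a[4],np.radians(a[5]) if len(a)>5 else 0))
E
python3 go.py .45 0.02 .27 -55 -1; python3 go.py .45 0.02 .27 -75 -1 45
```

```text
t 2.9 j [-0.61  0.43  0.19  1.22 -0.28  1.75 -0.09] f [ 0.4 -1.1 -0.5] op 0.0866 grasp now [0.5289 0.331  0.3065]
z [-0.309  0.078 -0.948] y [ 0.896  0.358 -0.262]
shift [-0.2887 -0.1684  0.0112] turn [ -22.9 -101.4   -0.5] 103.9
 ik 0.13 [-1.01  0.26  0.13  2.32  1.32  1.69 -1.01]
 ik 0.13 [-0.82  0.25 -0.07  2.32  1.34  1.74 -1.02]
t 2.9 j [-0.61  0.43  0.19  1.22 -0.28  1.75 -0.09] f [ 0.4 -1.1 -0.5] op 0.0866 grasp now [0.5289 0.331  0.3065]
z [-0.309  0.078 -0.948] y [ 0.896  0.358 -0.262]
shift [-0.2863 -0.1706  0.0264] turn [-13.  -54.5  11.4] 57.1
 ik 0.28 [-0.62 -0.02  0.03  1.99  0.74  1.51 -0.51]
 ik 0.28 [-0.72 -0.02  0.13  1.99  0.74  1.51 -0.51]
```

```bash
python3 -m inch '[[-0.024,-0.014,0.001,-1.8,-8,0],[-0.048,-0.028,0.002,-3.6,-16,0],[-0.072,-0.042,0.003,-5.5,-24,0],[-0.096,-0.056,0.004,-7.3,-32,0],[-0.12,-0.07,0.005,-9,-40,0],[-0.144,-0.084,0.005,-11,-48,0],[-0.168,-0.098,0.006,-12.8,-57,0],[-0.192,-0.112,0.007,-14.7,-65,0],[-0.216,-0.126,0.008,-16.5,-73,0],[-0.24,-0.14,0.009,-18.3,-81,0],[-0.264,-0.154,0.01,-20,-89,0],[-0.289,-0.168,0.011,-22,-97,0]]' >/dev/null; python3 st.py; python3 go.py .45 0.02 .27 -55 -1; python3 fk.py | tail -2
```

```text
t 4.1 j [-1.09  0.2   0.15  2.3   1.23  1.69 -0.97] p [0.462  0.0081 0.2707] f [ 0.4 -0.3 -0.7] op 0.087
[[-0.034  0.825  0.564]
 [ 0.064  0.565 -0.823]
 [-0.997  0.008 -0.072]]
t 4.1 j [-1.09  0.2   0.15  2.3   1.23  1.69 -0.97] f [ 0.4 -0.3 -0.7] op 0.087 grasp now [0.4513 0.0238 0.2721]
z [ 0.564 -0.823 -0.072] y [0.825 0.565 0.008]
shift [ 0.0005 -0.003   0.0025] turn [-0.6 -4.1 -0.5] 4.2
 ik 0.13 [-1.01  0.26  0.13  2.32  1.32  1.69 -1.01]
 ik 0.13 [-1.11  0.26  0.23  2.32  1.31  1.67 -1.01]
 -2.000e-04 -2.000e-04  5.136e-01  3.000e-04 -2.000e-04  3.689e-01]
[[0.0001, -0.0, 0.0], [-0.0, 0.0001, 0.0001], [-0.0, -0.0, -0.0], [0.0, 0.0, -0.0001], [-0.0, -0.0, -0.0]]
```

Excellent tracking. Next, a close look with the wrist camera, plus fresh detections from the other cameras.

```bash
cat > look.py <<'E'
import sys; from h import *
def obs(name,z,xy=None):
    import itertools
    for n in sys.argv[2].split(","):
        f=arm.grab_frame(n); cv2.imwrite(f"pics/{sys.argv[1]}_{n}.png",f["image"])
        for q,zz in name:
            for r in arm.tip_of(f,q)[:3]:
                o,d=ray(f,r["centre"]); print(n,q,round(r["p"],2),np.round(r["centre"]),np.round(at(f,r["centre"],zz),3) if abs(d[2])>.15*np.linalg.norm(d) else ("ray",o.round(3),(d/np.linalg.norm(d)).round(3)))
obs([(a.split(":")[0],float(a.split(":")[1])) for a in sys.argv[3:]],0)
E
python3 look.py a wrist,top lamp:0 dome_tip:.122 shoulder:.106 barrel:.06
python3 -c "
from h import *
f=arm.grab_frame('wrist');print(np.round(f['cam_to_world'],3),f['fx'],proj(f,[.486,-.05,.122]),proj(f,[.486,-.05,.0]))
f=arm.grab_frame('top')
for r in arm.outline_of(f,'lamp')[:4]:print(r['p'],r['rect'],f['image'][r['mask']].mean(0))"
```

```text
wrist lamp 0.62 [362.   8.] [ 0.703 -0.214  0.   ]
wrist dome_tip 0.98 [120.  41.] [ 0.378 -0.15   0.122]
wrist dome_tip 0.57 [297.  29.] [ 0.487 -0.051  0.122]
wrist shoulder 0.94 [114.  22.] [ 0.376 -0.157  0.106]
wrist shoulder 0.78 [299.   6.] [ 0.489 -0.051  0.106]
wrist barrel 0.7 [296.   7.] [ 0.543 -0.146  0.06 ]
top lamp 0.97 [380. 191.] [ 0.667 -0.168  0.   ]
top lamp 0.81 [373. 287.] [ 0.379 -0.14   0.   ]
top lamp 0.71 [344. 255.] [ 0.473 -0.057  0.   ]
top dome_tip 0.94 [381. 288.] [ 0.383 -0.148  0.122]
top dome_tip 0.79 [343. 248.] [ 0.488 -0.049  0.122]
top shoulder 0.89 [380. 289.] [ 0.378 -0.147  0.106]
top shoulder 0.84 [342. 252.] [ 0.478 -0.047  0.106]
top barrel 0.72 [468. 262.] [ 0.451 -0.4    0.06 ]
top barrel 0.69 [376. 288.] [ 0.378 -0.142  0.06 ]
top barrel 0.67 [342. 250.] [ 0.484 -0.048  0.06 ]
[[ 0.831 -0.123  0.542  0.37 ]
 [ 0.556  0.171 -0.813  0.144]
 [ 0.008  0.977  0.211  0.206]
 [ 0.     0.     0.     1.   ]] 278.1535351971309 [299.85952778  28.46629104] [ 296.04134441 -184.03871254]
0.91 [363.5, 278.0, 390.0, 300.3] [ 85.65899582  92.92887029 157.38702929]
0.84 [332.9, 237.5, 358.0, 260.6] [ 89.77017115  95.78728606 101.51833741]
0.83 [369.2, 174.3, 396.3, 203.1] [66.32783883 67.66849817 61.35347985]
```

View pics/a_wrist.png

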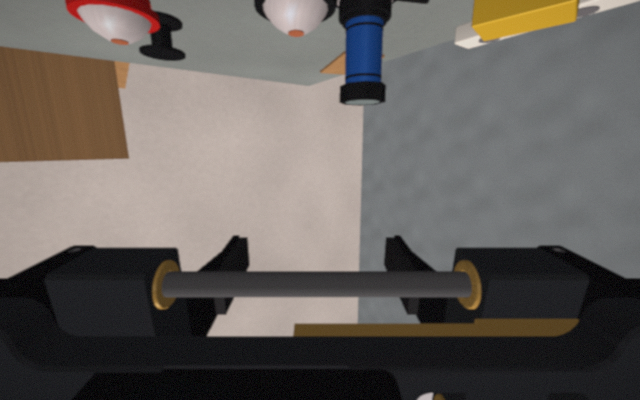

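```bash
python3 -c "
from h import *
f=arm.grab_frame('scene'); s=arm.get_state(); p=np.array(s['eef_pos']); M=rot().as_matrix()
u=proj(f,p).astype(int); cpt=p+.0766*M[:,0]-.159*M[:,2]; print(u,proj(f,cpt))
im=f['image']; x0,y0=u[0]-80,u[1]-70; c=cv2.resize(im[y0:y0+150,x0:x0+200],(800,600),interpolation=cv2.INTER_CUBIC)
c2=tuple(((proj(f,cpt)-[x0,y0])*4).astype(int).tolist()); cv2.circle(c,c2,6,(255,0,255),1); cv2.imwrite('pics/grip.png',c)"
```

```text
[329 116] [381.13478935 125.25321366]
```

View pics/grip.png

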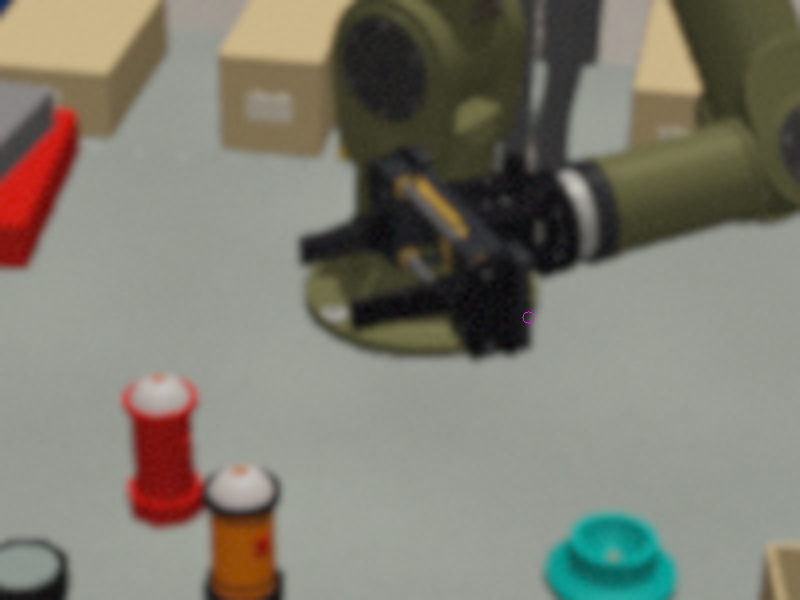

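No camera body is visible at the circled spot, so nothing hangs below the gripper. The lamp measures consistently at (0.487, −0.050). Next I move above it.

```bash
python3 go.py .487 -.05 .2 -55 -1
```

```text
t 4.8 j [-1.09  0.2   0.15  2.3   1.23  1.69 -0.96] f [-0.3  0.1 -0.2] op 0.087 grasp now [0.4511 0.0202 0.2717]
z [ 0.553 -0.829 -0.075] y [0.832 0.555 0.006]
shift [ 0.0641 -0.009   0.0834] turn [-1.3 -4.3 -0.4] 4.5
 ik 0.09 [-0.92  0.42  0.23  2.36  1.45  1.52 -1.19]
 ik 0.09 [-0.82  0.41  0.13  2.36  1.47  1.55 -1.2 ]
```

```bash
python3 -m inch '[[0.01,-0.002,0.02,-0.3,-1,0],[0.025,-0.004,0.045,-0.6,-2,-0.2],[0.045,-0.007,0.07,-1,-3.5,-0.3],[0.064,-0.009,0.083,-1.3,-4.3,-0.4],[0.064,-0.009,0.083,-1.3,-4.3,-0.4],[0.064,-0.009,0.083,-1.3,-4.3,-0.4]]' >/dev/null; python3 go.py .487 -.05 .082 -55 -1; python3 look.py b wrist,top,scene dome_tip:.122 shoulder:.106
```

```text
t 5.4 j [-0.98  0.42  0.23  2.37  1.39  1.54 -1.2 ] f [ 0.3  0.3 -0.1] op 0.0866 grasp now [ 0.4869 -0.0494  0.2006]
z [ 0.573 -0.819  0.001] y [ 0.819  0.573 -0.001]
shift [ 1.186e-01 -1.000e-04  5.000e-04] turn [-0.   0.   0.1] 0.1
 ik 0.16 [-0.93  0.77  0.23  2.29  1.4   1.43 -1.45]
 ik 0.16 [-0.83  0.75  0.13  2.29  1.44  1.5  -1.46]
wrist dome_tip 0.94 [315. 122.] ('ray', array([0.405, 0.067, 0.123]), array([ 0.571, -0.821, -0.001]))
wrist dome_tip 0.67 [ 56. 124.] ('ray', array([0.405, 0.067, 0.123]), array([-0.12 , -0.993,  0.003]))
wrist shoulder 0.74 [42. 92.] ('ray', array([0.405, 0.067, 0.123]), array([-0.129, -0.989, -0.072]))
wrist shoulder 0.67 [312.  87.] ('ray', array([0.405, 0.067, 0.123]), array([ 0.558, -0.822, -0.114]))
top dome_tip 0.95 [381. 287.] [ 0.386 -0.146  0.122]
top dome_tip 0.72 [343. 249.] [ 0.485 -0.047  0.122]
top shoulder 0.85 [346. 251.] [ 0.48  -0.055  0.106]
top shoulder 0.73 [380. 290.] [ 0.376 -0.146  0.106]
scene dome_tip 0.88 [287. 141.] [ 0.381 -0.147  0.122]
scene dome_tip 0.71 [308. 164.] [ 0.492 -0.052  0.122]
scene dome_tip 0.39 [378. 251.] [0.809 0.196 0.122]
scene shoulder 0.55 [305. 167.] [ 0.487 -0.064  0.106]
scene shoulder 0.55 [288. 142.] [ 0.364 -0.148  0.106]
scene shoulder 0.46 [287. 270.] [ 0.9   -0.003  0.106]
```

```bash
python3 -m inch '[[0.015,0,0,0,0,0],[0.03,0,0,0,0,0],[0.045,0,0,0,0,0],[0.06,0,0,0,0,0],[0.075,0,0,0,0,0],[0.09,0,0,0,0,0],[0.105,0,0,0,0,0],[0.118,0,0,0,0,0],[0.118,0,0,0,0,0],[0.118,0,0,0,0,0]]'; python3 look.py c wrist barrel:.06 shoulder:.106; python3 go.py .487 -.05 .082 -55 -1
```

```text
time: 6.85
eef_pos: [0.4979, -0.0647, 0.0828]
tcp_rot: [0.627, 0.326, 0.627, -0.326]
ft_force: [0.6, -0.2, 0.4]
opening: 0.0867
wrist barrel 0.96 [ 76. 219.] [ 0.378 -0.143  0.06 ]
wrist barrel 0.65 [311. 225.] [ 0.487 -0.054  0.06 ]
wrist shoulder 0.96 [314. 295.] [ 0.489 -0.055  0.106]
t 7.0 j [-0.96  0.76  0.19  2.3   1.35  1.46 -1.46] f [ 1.3 -0.5  0.2] op 0.0874 grasp now [ 0.487  -0.0491  0.0831]
z [ 0.574 -0.819 -0.001] y [0.819 0.574 0.002]
shift [ 0.0011 -0.0005  0.0007] turn [ 0.  -0.  -0.1] 0.1
 ik 0.16 [-0.93  0.77  0.23  2.29  1.4   1.43 -1.45]
 ik 0.16 [-0.83  0.75  0.13  2.29  1.44  1.5  -1.46]
```

View pics/c_wrist.png

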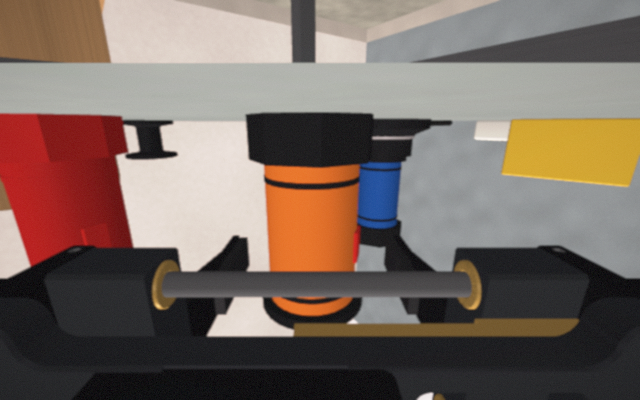

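The orange barrel is at columns 265–360 (centre 312), between finger tips centred on about column 317. I'll shift 2 mm and close.

```bash
python3 -m inch '[[0,-0.002,0,0,0,0],[0,-0.002,0,0,0,0],[0,-0.002,0,0,0,0]]' -1 >/dev/null; python3 -m inch '[[0,0,0,0,0,0],[0,0,0,0,0,0],[0,0,0,0,0,0],[0,0,0,0,0,0],[0,0,0,0,0,0],[0,0,0,0,0,0],[0,0,0,0,0,0],[0,0,0,0,0,0],[0,0,0,0,0,0],[0,0,0,0,0,0]]' 1
```

```text
time: 8.3
eef_pos: [0.4961, -0.066, 0.0833]
tcp_rot: [0.627, 0.327, 0.627, -0.326]
ft_force: [-1.0, -0.6, -0.4]
opening: 0.0493
```

```bash
python3 -m inch '[[-0.01,0,0,0,0,0],[-0.025,0,0,0,0,0],[-0.045,0,0,0,0,0],[-0.065,0,0,0,0,0],[-0.085,0,0,0,0,0],[-0.105,0,0,0,0,0],[-0.125,0,0,0,0,0],[-0.145,0,0,0,0,0],[-0.165,0,0,0,0,0],[-0.185,0,0,0,0,0],[-0.19,0,0,0,0,0],[-0.19,0,0,0,0,0]]'; python3 st.py
cat > mid.py <<'E'
import go,sys; from h import *
a=list(map(float,sys.argv[1:])); b=np.radians(a[3])  # tool down, y bearing
y=np.array([np.cos(b),np.sin(b),0]); z=np.array([0,0,-1.]); go.rows(a[:3],np.c_[np.cross(y,z),y,z])
E
python3 mid.py .55 .05 .33 35; python3 mid.py .58 .05 .33 0
```

```text
time: 9.5
eef_pos: [0.4956, -0.0666, 0.2731]
tcp_rot: [0.627, 0.328, 0.628, -0.325]
ft_force: [-0.3, 0.7, -4.3]
opening: 0.0492
t 9.5 j [-1.    0.2   0.25  2.38  1.42  1.61 -1.01] p [ 0.4956 -0.0666  0.2731] f [-0.3  0.7 -4.3] op 0.0492
[[ 0.001  0.819  0.574]
 [ 0.004  0.574 -0.819]
 [-1.     0.004 -0.003]]
t 9.5 j [-1.    0.2   0.25  2.38  1.42  1.61 -1.01] f [-0.3  0.7 -4.3] op 0.0492 grasp now [ 0.4847 -0.051   0.2731]
z [ 0.574 -0.819 -0.003] y [0.819 0.574 0.004]
shift [-0.0374  0.1115 -0.0644] turn [ 0.2 89.8 -0.2] 89.8
 ik 0.39 [-0.4   0.09  0.33  1.56 -0.03  1.5   0.55]
 ik 0.39 [-0.31  0.09  0.23  1.56 -0.02  1.5   0.54]
t 9.5 j [-1.    0.2   0.25  2.38  1.42  1.61 -1.01] f [-0.3  0.7 -4.3] op 0.0492 grasp now [ 0.4847 -0.051   0.2731]
z [ 0.574 -0.819 -0.003] y [0.819 0.574 0.004]
shift [-0.0373  0.1361 -0.0472] turn [27.5 86.7 27.3] 95.0
 ik 0.45 [-0.29  0.15  0.23  1.49 -0.03  1.51 -0.06]
 ik 0.46 [-0.38  0.16  0.33  1.49 -0.05  1.51 -0.05]
```

```bash
python3 -m inch '[[-0.003,0.009,-0.005,0,4,0],[-0.007,0.018,-0.01,0,11,0],[-0.01,0.027,-0.015,0,18,0],[-0.013,0.037,-0.02,0,26,0],[-0.016,0.047,-0.026,0,34,0],[-0.02,0.057,-0.032,0,42,0],[-0.023,0.067,-0.038,0,50,0],[-0.026,0.077,-0.044,0,58,0],[-0.029,0.087,-0.05,0,66,0],[-0.032,0.097,-0.056,0,74,0],[-0.035,0.107,-0.062,0,82,0],[-0.037,0.112,-0.064,0,88,0]]' >/dev/null; python3 mid.py .58 .0 .36 -20; python3 go.py .60 .0 .3 60 1
```

```text
t 10.7 j [-0.8   0.07  0.69  1.59 -0.02  1.48  0.5 ] f [-1.3 -1.1 -5.1] op 0.0491 grasp now [0.5503 0.0505 0.3289]
z [ 0.017 -0.022 -1.   ] y [0.819 0.573 0.001]
shift [-0.0587 -0.0045 -0.0295] turn [ 0.8  1.4 55. ] 55.0
 ik 0.48 [-0.63  0.18  0.74  1.44 -0.12  1.57 -0.25]
 ik 0.4 [-0.72  0.2   0.84  1.44 -0.15  1.57 -0.23]
t 10.7 j [-0.8   0.07  0.69  1.59 -0.02  1.48  0.5 ] f [-1.3 -1.1 -5.1] op 0.0491 grasp now [0.5503 0.0505 0.3289]
z [ 0.017 -0.022 -1.   ] y [0.819 0.573 0.001]
shift [-0.061   0.029   0.0116] turn [-49.9  80.7  51.4] 107.9
 ik 0.05 [ 0.6   0.39  0.03  2.02 -1.51  1.64  0.84]
 ik 0.08 [ 0.69  0.39 -0.07  2.02 -1.48  1.61  0.84]
```

```bash
python3 - <<'E'
from plan import *
for hd in(50,60,65,70,80):
  for z in(.064,.16,.25):
    G=np.array([.683,.183,z]); M=tool(np.radians(hd),1); s=[q for q in sols(G+.019*M[:,2],M) if q[1][4]<1]
    if s:
        j3=[q[1][2] for q in s]; q=s[0]; n=max(s,key=lambda q:q[1][2]); print(hd,z,"j3",round(min(j3),2),round(max(j3),2),"best",q[0].round(2),q[1].round(2),"hi",n[0].round(2),n[1].round(2))
E
```

```text
50 0.064 j3 -1.3 -1.1 best 0.18 [ 1.3   1.67 -1.2   2.07 -1.13  0.28  1.41] hi 0.15 [ 1.22  1.48 -1.1   2.07 -1.41  0.46  1.57]
50 0.16 j3 -1.3 -1.3 best 0.08 [ 1.3   1.44 -1.3   2.14 -1.39  0.3   1.43] hi 0.08 [ 1.3   1.44 -1.3   2.14 -1.39  0.3   1.43]
60 0.064 j3 -1.3 -0.69 best 0.39 [ 1.11  1.33 -0.99  1.95 -1.13  0.68  1.19] hi 0.09 [ 0.85  1.06 -0.69  1.95 -1.47  0.99  1.3 ]
60 0.16 j3 -1.3 -0.79 best 0.28 [ 1.15  1.14 -1.1   2.01 -1.2   0.68  1.07] hi 0.07 [ 0.92  0.87 -0.79  2.01 -1.49  0.98  1.16]
60 0.25 j3 -1.3 -0.89 best 0.19 [ 1.14  0.85 -1.1   2.02 -1.37  0.81  0.97] hi 0.05 [ 0.99  0.7  -0.89  2.02 -1.51  0.98  1.  ]
65 0.064 j3 -1.3 -0.48 best 0.44 [ 1.01  1.23 -0.89  1.88 -1.12  0.84  1.11] hi 0.08 [ 0.67  0.98 -0.48  1.88 -1.48  1.18  1.22]
65 0.16 j3 -1.3 -0.59 best 0.39 [ 1.06  1.06 -0.99  1.93 -1.17  0.84  0.99] hi 0.08 [ 0.75  0.8  -0.59  1.93 -1.48  1.15  1.08]
65 0.25 j3 -1.3 -0.69 best 0.28 [ 1.12  0.9  -1.1   1.95 -1.2   0.85  0.84] hi 0.08 [ 0.83  0.64 -0.69  1.95 -1.48  1.15  0.93]
70 0.064 j3 -1.3 -0.28 best 0.49 [ 0.99  1.24 -0.89  1.8  -0.99  0.9   0.99] hi 0.06 [ 0.49  0.95 -0.28  1.8  -1.5   1.36  1.15]
70 0.16 j3 -1.3 -0.38 best 0.42 [ 0.97  1.01 -0.89  1.86 -1.14  0.98  0.92] hi 0.08 [ 0.57  0.77 -0.38  1.86 -1.48  1.32  1.02]
70 0.25 j3 -1.3 -0.38 best 0.39 [ 1.04  0.86 -0.99  1.88 -1.16  0.99  0.78] hi 0.05 [ 0.57  0.6  -0.38  1.88 -1.51  1.35  0.88]
80 0.064 j3 -1.3 0.03 best 0.59 [ 0.86  1.21 -0.79  1.65 -0.9   1.12  0.86] hi 0.04 [ 0.23  0.98  0.03  1.65 -1.52  1.63  1.06]
80 0.16 j3 -1.3 -0.07 best 0.54 [ 0.85  1.01 -0.79  1.7  -1.02  1.18  0.8 ] hi 0.09 [ 0.31  0.81 -0.07  1.7  -1.47  1.58  0.93]
80 0.25 j3 -1.3 -0.07 best 0.49 [ 0.92  0.89 -0.89  1.72 -1.03  1.18  0.67] hi 0.08 [ 0.31  0.66 -0.07  1.72 -1.48  1.59  0.8 ]
```

```bash
python3 go.py .58 -.05 .33 80 1 50;
```

```text
t 10.7 j [-0.8   0.07  0.69  1.59 -0.02  1.48  0.5 ] f [-1.3 -1.1 -5.1] op 0.0491 grasp now [0.5503 0.0505 0.3289]
z [ 0.017 -0.022 -1.   ] y [0.819 0.573 0.001]
shift [-0.0903 -0.0246 -0.0031] turn [-15.   39.4  43.4] 60.5
 ik 0.36 [-0.15  0.28  0.74  1.56 -0.82  1.69  0.47]
 ik 0.38 [-0.07  0.26  0.64  1.56 -0.79  1.67  0.45]
```

```bash
python3 -m inch '[[-0.009,-0.002,0,-1.5,4,4.3],[-0.018,-0.005,0,-3,8,8.6],[-0.027,-0.007,0,-4.5,12,13],[-0.036,-0.01,0,-6,16,17.3],[-0.045,-0.012,0,-7.5,20,21.6],[-0.054,-0.015,0,-9,24,26],[-0.063,-0.017,0,-10.5,28,30.3],[-0.072,-0.02,0,-12,32,34.6],[-0.081,-0.022,0,-13.5,36,39],[-0.09,-0.025,-0.003,-15,39.4,43.4],[-0.09,-0.025,-0.003,-15,39.4,43.4]]' >/dev/null; python3 go.py .60 -.05 .33 80 1;python3 go.py .60 -.05 .33 80 1 20
```

```text
t 11.8 j [-0.31  0.3   0.9   1.59 -0.86  1.69  0.46] f [-0.1 -0.9 -4. ] op 0.0491 grasp now [ 0.5777 -0.054   0.3261]
z [ 0.109  0.631 -0.768] y [ 0.983 -0.181 -0.009]
shift [ 0.0234  0.021  -0.0049] turn [ 0.2 50.2 -0.6] 50.2
 ik 0.07 [ 0.53  0.59  0.13  1.63 -1.33  1.98  0.71]
 ik 0.11 [ 0.61  0.58  0.03  1.63 -1.29  1.94  0.7 ]
t 11.8 j [-0.31  0.3   0.9   1.59 -0.86  1.69  0.46] f [-0.1 -0.9 -4. ] op 0.0491 grasp now [ 0.5777 -0.054   0.3261]
z [ 0.109  0.631 -0.768] y [ 0.983 -0.181 -0.009]
shift [ 0.0183  0.021  -0.0007] turn [ 0.1 30.2 -0.7] 30.2
 ik 0.04 [ 0.05  0.54  0.74  1.59 -1.3   2.01  0.68]
 ik 0.08 [ 0.12  0.51  0.64  1.59 -1.26  1.97  0.67]
```

```bash
python3 -m inch '[[0.003,0.003,0,0,4,0],[0.006,0.006,0,0,8,0],[0.009,0.009,0,0,12,0],[0.012,0.012,0,0,16,0],[0.015,0.015,0,0,20,0],[0.018,0.018,0,0,24,0],[0.018,0.021,0,0,28,0],[0.018,0.021,0,0,30,0],[0.018,0.021,0,0,30,0]]' >/dev/null; python3 go.py .62 -.02 .30 75 1; python3 go.py .60 -.05 .33 80 1 20
```

```text
t 12.7 j [-0.    0.53  0.75  1.62 -1.31  1.97  0.66] f [-0.3 -1.  -3.3] op 0.0497 grasp now [ 0.5996 -0.0492  0.3268]
z [ 0.164  0.924 -0.347] y [ 0.984 -0.18  -0.013]
shift [-0.0071  0.0167  0.0384] turn [-4.7 20.3  0.1] 20.8
 ik 0.05 [ 0.25  0.62  0.44  1.72 -1.51  1.99  0.78]
 ik 0.09 [ 0.33  0.6   0.33  1.72 -1.47  1.95  0.78]
t 12.7 j [-0.    0.53  0.75  1.62 -1.31  1.97  0.66] f [-0.3 -1.  -3.3] op 0.0497 grasp now [ 0.5996 -0.0492  0.3268]
z [ 0.164  0.924 -0.347] y [ 0.984 -0.18  -0.013]
shift [ 0.0029  0.0005 -0.0018] turn [ 0.1  0.3 -0.8] 0.9
 ik 0.04 [ 0.05  0.54  0.74  1.59 -1.3   2.01  0.68]
 ik 0.08 [ 0.12  0.51  0.64  1.59 -1.26  1.97  0.67]
```

```bash
python3 -m inch '[[-0.001,0.002,0.005,-0.6,2.5,0],[-0.002,0.004,0.01,-1.2,5,0],[-0.003,0.006,0.014,-1.8,7.5,0],[-0.004,0.008,0.019,-2.4,10,0],[-0.005,0.01,0.024,-3,12.5,0],[-0.006,0.013,0.029,-3.6,15,0],[-0.007,0.015,0.034,-4.2,18,0],[-0.007,0.017,0.038,-4.7,20.3,0],[-0.007,0.017,0.038,-4.7,20.3,0],[-0.007,0.017,0.038,-4.7,20.3,0]]' >/dev/null; python3 go.py .62 -.02 .30 75 1; python3 go.py .683 .183 .25 65 1
```

```text
t 13.7 j [ 0.19  0.62  0.46  1.73 -1.54  1.98  0.78] f [ 0.6  0.1 -3.7] op 0.0498 grasp now [ 0.6202 -0.0201  0.3008]
z [ 0.257  0.966 -0.001] y [ 0.966 -0.257  0.002]
shift [-0.0008 -0.0002  0.0001] turn [-0.1  0.1  0.1] 0.2
 ik 0.05 [ 0.25  0.62  0.44  1.72 -1.51  1.99  0.78]
 ik 0.09 [ 0.33  0.6   0.33  1.72 -1.47  1.95  0.78]
t 13.7 j [ 0.19  0.62  0.46  1.73 -1.54  1.98  0.78] f [ 0.6  0.1 -3.7] op 0.0498 grasp now [ 0.6202 -0.0201  0.3008]
z [ 0.257  0.966 -0.001] y [ 0.966 -0.257  0.002]
shift [-0.0505  0.0117  0.2122] turn [-10.1   0.1   0.1] 10.1
 ik 0.08 [ 0.83  0.64 -0.69  1.95 -1.48  1.15  0.93]
 ik 0.13 [ 0.91  0.69 -0.79  1.95 -1.43  1.09  0.92]
```

```bash
python3 -m inch '[[-0.002,0.001,0.01,-0.4,0,0],[-0.006,0.001,0.025,-0.8,0,0],[-0.01,0.002,0.04,-1.2,0,0],[-0.014,0.003,0.055,-1.6,0,0],[-0.018,0.004,0.07,-2,0,0],[-0.022,0.005,0.085,-2.5,0,0],[-0.026,0.006,0.1,-3,0,0],[-0.03,0.006,0.115,-3.5,0,0],[-0.034,0.007,0.13,-4,0,0],[-0.037,0.008,0.145,-4.5,0,0],[-0.04,0.009,0.16,-5,0,0],[-0.04,0.009,0.16,-5,0,0]]' >/dev/null;  python3 go.py .683 .183 .25 65 1; python3 look.py d scene,top cup:.04 charger:0
```

```text
t 14.9 j [ 0.43  0.56 -0.16  1.87 -1.55  1.47  0.85] f [-1.  -0.1 -3.5] op 0.0495 grasp now [0.6676 0.1355 0.2612]
z [ 0.336  0.942 -0.001] y [ 0.942 -0.336  0.003]
shift [-0.0112  0.0002  0.0499] turn [-5.3  0.   0.2] 5.4
 ik 0.08 [ 0.83  0.64 -0.69  1.95 -1.48  1.15  0.93]
 ik 0.13 [ 0.91  0.69 -0.79  1.95 -1.43  1.09  0.92]
scene cup 0.78 [377. 239.] [0.682 0.181 0.04 ]
scene cup 0.73 [400. 181.] [0.41  0.213 0.04 ]
scene cup 0.67 [448. 249.] [0.682 0.368 0.04 ]
scene charger 0.92 [260. 228.] [ 0.658 -0.156  0.   ]
scene charger 0.79 [404. 190.] [0.401 0.228 0.   ]
scene charger 0.66 [378. 253.] [0.692 0.187 0.   ]
top cup 0.73 [271. 175.] [0.706 0.163 0.04 ]
top cup 0.7 [246. 277.] [0.408 0.228 0.04 ]
top cup 0.67 [203. 183.] [0.684 0.365 0.04 ]
top charger 0.89 [207. 186.] [0.684 0.365 0.   ]
top charger 0.76 [266. 187.] [0.68  0.183 0.   ]
top charger 0.69 [253. 280.] [0.398 0.212 0.   ]
```

```bash
python3 - <<'E'
from h import *
for n,(u,v) in(("top",(266,186)),("scene",(377,247))):
    f=arm.grab_frame(n); im=cv2.imread(f"pics/{n}0.png")
    m=(im.max(2)<85).astype(np.uint8); w=np.zeros_like(m); w[v-30:v+30,u-32:u+32]=1; m*=w
    m=cv2.morphologyEx(cv2.morphologyEx(m,cv2.MORPH_CLOSE,np.ones((5,5),np.uint8)),cv2.MORPH_OPEN,cv2.getStructuringElement(2,(7,7)))
    c=max(cv2.findContours(m,0,1)[0],key=cv2.contourArea); e=cv2.fitEllipse(c); print(n,np.round(e,1).tolist() if 0 else e, at(f,e[0],.01 if n=="top" else .018).round(4))
    # fit: silhouette of model (base disc 104 at z0-12, cup 70 at z 12-40)
    from scipy.optimize import minimize
    def cost(p):
        t=np.linspace(0,2*np.pi,40); M=np.zeros(m.shape,np.uint8)
        for z0,z1,r in((0,.012,.052),(.012,.04,.035)):
            P=np.array([proj(f,[p[0]+r*np.cos(a),p[1]+r*np.sin(a),z]) for z in(z0,z1) for a in t]); H=cv2.convexHull(P.astype(np.float32)); cv2.fillPoly(M,[np.round(H*16).astype(np.int32)],1,shift=4)
        return (M!=m).sum()
    g=[(cost((x,y)),x,y) for x in np.arange(.667,.700,.002) for y in np.arange(.168,.2,.002)]; g.sort(); b=[q for q in g if q[0]<=g[0][0]*1.05+2]
    print(n,g[0],np.mean(b,0).round(4),len(b))
E
```

```text
top ((266.3633728027344, 186.07957458496094), (33.29873275756836, 33.377071380615234), 145.6900177001953) [0.6802 0.1796 0.01  ]
top (np.int64(57), np.float64(0.683), np.float64(0.18000000000000002)) [58.6667  0.6817  0.1807] 3
scene ((376.5818786621094, 247.45372009277344), (30.744829177856445, 35.63538360595703), 96.9834213256836) [0.6899 0.1822 0.018 ]
scene (np.int64(148), np.float64(0.677), np.float64(0.18400000000000002)) [153.4286   0.6793   0.181 ] 14
```

```bash
python3 -m inch '[[-0.002,0,0.007,-0.8,0,0],[-0.004,0,0.014,-1.5,0,0],[-0.006,0,0.021,-2.3,0,0],[-0.008,0,0.028,-3,0,0],[-0.01,0,0.035,-3.8,0,0],[-0.011,0,0.042,-4.5,0,0],[-0.011,-0.001,0.048,-5.3,0,0.2],[-0.011,-0.001,0.048,-5.3,0,0.2],[-0.011,-0.001,0.048,-5.3,0,0.2]]' >/dev/null;  python3 go.py .681 .181 .1 65 1; python3 look.py e scene,wrist lamp:.19 barrel:.2 shoulder:.17
python3 -c "
import cv2,numpy as np
a=cv2.imread('pics/e_scene.png')[150:270,310:450];b=cv2.imread('pics/e_wrist.png')
cv2.imwrite('pics/e.png',np.hstack([cv2.resize(a,(400,343),interpolation=cv2.INTER_CUBIC),cv2.resize(b,(400,250))[:343] if 0 else cv2.copyMakeBorder(cv2.resize(b,(400,250)),0,93,0,0,0)]))"
```

```text
t 16.2 j [ 0.71  0.61 -0.58  1.93 -1.55  1.17  0.93] f [ 1.6 -0.6 -4.4] op 0.0495 grasp now [0.6828 0.1772 0.2493]
z [ 0.427  0.904 -0.002] y [ 0.904 -0.427 -0.001]
shift [-0.1493 -0.0032  0.003 ] turn [ 0.3  0.1 -0. ] 0.3
 ik 0.06 [ 0.67  0.9  -0.48  1.91 -1.5   1.2   1.17]
 ik 0.12 [ 0.76  0.94 -0.59  1.91 -1.44  1.12  1.17]
scene lamp 0.91 [257. 221.] [ 0.839 -0.09   0.19 ]
scene lamp 0.81 [386. 147.] [0.461 0.168 0.19 ]
scene lamp 0.64 [286. 173.] [ 0.64  -0.075  0.19 ]
scene barrel 0.63 [292. 156.] [ 0.572 -0.077  0.2  ]
scene barrel 0.56 [384. 169.] [0.584 0.178 0.2  ]
scene shoulder 0.89 [288. 142.] [ 0.461 -0.12   0.17 ]
scene shoulder 0.78 [380. 185.] [0.615 0.172 0.17 ]
wrist lamp 0.9 [314. 111.] ('ray', array([0.622, 0.047, 0.329]), array([0.42 , 0.907, 0.035]))
wrist barrel 0.56 [312. 226.] [0.762 0.356 0.2  ]
wrist shoulder 0.74 [316. 296.] [0.721 0.255 0.17 ]
```

View pics/e.png

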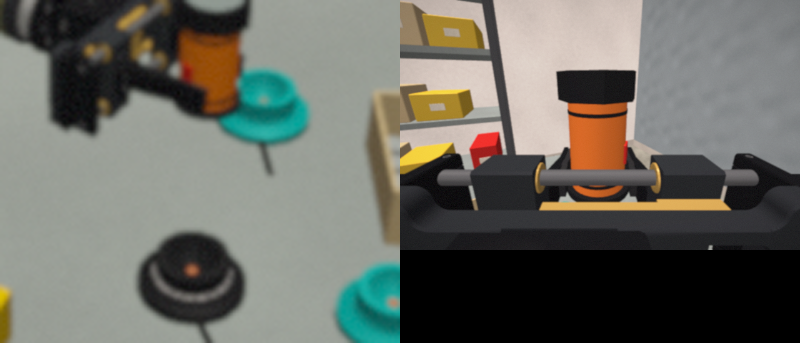

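The lamp is lens up and upright in the grip, with the same image geometry as at the pick, so it has not slipped. The empty cup is at crop (190,265). Lowering to just above the cup.

```bash
python3 -m inch '[[-0.01,0,0.001,0,0,0],[-0.025,-0.001,0.001,0,0,0],[-0.04,-0.001,0.002,0,0,0],[-0.055,-0.002,0.002,0,0,0],[-0.07,-0.002,0.003,0,0,0],[-0.085,-0.003,0.003,0,0,0],[-0.1,-0.003,0.003,0,0,0],[-0.115,-0.003,0.003,0,0,0],[-0.13,-0.003,0.003,0,0,0],[-0.14,-0.003,0.003,0.2,0,0],[-0.145,-0.003,0.003,0.3,0,0],[-0.145,-0.003,0.003,0.3,0,0]]' >/dev/null;  python3 go.py .681 .181 .063 65 1; python3 look.py f scene,top,wrist cup:.04 shoulder:.08 lamp:.187 dome_tip:.065
python3 -c "
import cv2,numpy as np
a=cv2.imread('pics/f_scene.png')[170:290,310:450];b=cv2.imread('pics/f_top.png')[130:230,210:326]
cv2.imwrite('pics/f.png',np.hstack([cv2.resize(x,(400,343),interpolation=cv2.INTER_CUBIC) for x in(a,b)]))"
```

```text
t 17.8 j [ 0.65  0.9  -0.52  1.89 -1.52  1.16  1.16] f [-0.2 -0.5 -3.2] op 0.0488 grasp now [0.681  0.1816 0.1034]
z [ 0.422  0.907 -0.002] y [ 0.907 -0.422 -0.002]
shift [-0.0404  0.0003 -0.0005] turn [-0.1  0.1 -0.1] 0.2
 ik 0.08 [ 0.68  0.98 -0.48  1.88 -1.48  1.18  1.22]
 ik 0.15 [ 0.76  1.02 -0.59  1.88 -1.41  1.11  1.21]
scene cup 0.79 [448. 247.] [0.673 0.366 0.04 ]
scene cup 0.61 [400. 184.] [0.424 0.217 0.04 ]
scene cup 0.58 [377. 241.] [0.687 0.182 0.04 ]
scene shoulder 0.63 [378. 228.] [0.68  0.181 0.08 ]
scene shoulder 0.59 [287. 143.] [ 0.33  -0.163  0.08 ]
scene lamp 0.82 [258. 222.] [ 0.839 -0.087  0.187]
scene lamp 0.78 [382. 200.] [0.696 0.188 0.187]
scene dome_tip 0.89 [381. 234.] [0.685 0.191 0.065]
scene dome_tip 0.41 [287. 140.] [ 0.29  -0.177  0.065]
top cup 0.92 [267. 187.] [0.671 0.174 0.04 ]
top cup 0.78 [249. 280.] [0.4   0.218 0.04 ]
top shoulder 0.68 [260. 182.] [0.678 0.187 0.08 ]
top shoulder 0.68 [380. 287.] [ 0.382 -0.149  0.08 ]
top lamp 0.92 [373. 285.] [ 0.392 -0.117  0.187]
top lamp 0.85 [257. 170.] [0.685 0.178 0.187]
top dome_tip 0.83 [260. 179.] [0.689 0.191 0.065]
top dome_tip 0.57 [382. 288.] [ 0.379 -0.159  0.065]
wrist cup 0.9 [261. 244.] [0.692 0.365 0.04 ]
wrist shoulder 0.56 [314. 294.] [0.684 0.19  0.08 ]
wrist lamp 0.64 [317. 111.] ('ray', array([0.621, 0.051, 0.185]), array([0.423, 0.906, 0.035]))
wrist dome_tip 0.82 [316. 315.] [0.685 0.189 0.065]
```

View pics/f.png

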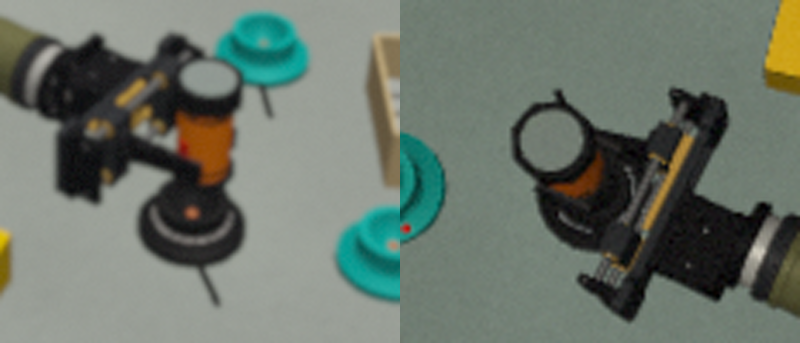

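Both views show the lamp upright over the cup, a few mm ahead along the tool, so I pull back 4 mm while lowering.

```bash
python3 -m inch '[[-0.003,0,-0.002,0,0,0],[-0.007,0,-0.004,0,0,0],[-0.011,0,-0.004,0,0,0],[-0.015,0,-0.004,0,0,0],[-0.019,0,-0.004,0,0,0],[-0.022,0,-0.004,0,0,0],[-0.025,0,-0.004,0,0,0],[-0.028,0,-0.004,0,0,0],[-0.031,0,-0.004,0,0,0],[-0.033,0,-0.004,0,0,0],[-0.035,0,-0.004,0,0,0],[-0.035,0,-0.004,0,0,0]]'; python3 go.py .681 .181 .063 65 1
```

```text
time: 19.75
eef_pos: [0.6873, 0.1952, 0.069]
tcp_rot: [-0.38, 0.597, 0.381, 0.595]
ft_force: [-1.3, 0.3, -3.2]
opening: 0.0492
t 19.75 j [ 0.64  0.97 -0.5   1.87 -1.51  1.16  1.21] f [-1.3  0.3 -3.2] op 0.0492 grasp now [0.6793 0.178  0.069 ]
z [ 0.421  0.907 -0.002] y [ 0.907 -0.421 -0.001]
shift [-0.006   0.0003  0.0035] turn [-0.1  0.1 -0. ] 0.2
 ik 0.08 [ 0.68  0.98 -0.48  1.88 -1.48  1.18  1.22]
 ik 0.15 [ 0.76  1.02 -0.59  1.88 -1.41  1.11  1.21]
```

No contact yet and the shoulder is about 6 mm above the rim. Continue in small steps.

```bash
python3 -m inch '[[-0.001,0,0,0,0,0],[-0.002,0,0,0,0,0],[-0.003,0,0,0,0,0],[-0.004,0,0,0,0,0],[-0.004,0,0,0,0,0]]'; python3 -m inch '[[-0.001,0,0,0,0,0],[-0.002,0,0,0,0,0],[-0.002,0,0,0,0,0]]'; python3 go.py .681 .181 .063 65 1
```

```text
time: 20.25
eef_pos: [0.6872, 0.1952, 0.0649]
tcp_rot: [-0.38, 0.597, 0.38, 0.595]
ft_force: [-0.5, -0.1, -3.3]
opening: 0.0495
time: 20.55
eef_pos: [0.6873, 0.1951, 0.064]
tcp_rot: [-0.381, 0.596, 0.38, 0.596]
ft_force: [-2.8, -2.2, 0.4]
opening: 0.0493
t 20.55 j [ 0.64  0.98 -0.49  1.86 -1.51  1.16  1.22] f [-2.8 -2.2  0.4] op 0.0493 grasp now [0.6793 0.1779 0.064 ]
z [0.421 0.907 0.   ] y [ 0.907 -0.421 -0.   ]
shift [-0.001   0.0003  0.0035] turn [-0.1 -0.  -0. ] 0.1
 ik 0.08 [ 0.68  0.98 -0.48  1.88 -1.48  1.18  1.22]
 ik 0.15 [ 0.76  1.02 -0.59  1.88 -1.41  1.11  1.21]
```

```bash
python3 -m inch '[[-0.001,0,-0.001,0,0,0],[-0.0015,0,-0.001,0,0,0],[-0.0015,0,-0.001,0,0,0]]';  python3 -m inch '[[-0.0015,0,0,0,0,0],[-0.0015,0,0,0,0,0]]'
```

```text
time: 20.85
eef_pos: [0.687, 0.1943, 0.0632]
tcp_rot: [-0.381, 0.596, 0.38, 0.596]
ft_force: [-1.0, -0.3, 1.2]
opening: 0.0495
time: 21.05
eef_pos: [0.6871, 0.1944, 0.0632]
tcp_rot: [-0.381, 0.595, 0.38, 0.597]
ft_force: [-3.2, -3.6, 4.7]
opening: 0.0492
```

The height stops at the expected 0.063 m while the force rises, so the shoulder is on the rim. Opening.

```bash
python3 -m inch '[[0,0,0,0,0,0],[0,0,0,0,0,0],[0,0,0,0,0,0],[0,0,0,0,0,0],[0,0,0,0,0,0],[0,0,0,0,0,0],[0,0,0,0,0,0],[0,0,0,0,0,0]]' -1; python3 look.py g scene,top,wrist lamp:.146 shoulder:.04
python3 -c "
import cv2,numpy as np
a=cv2.imread('pics/g_scene.png')[170:290,310:450];b=cv2.imread('pics/g_wrist.png')
cv2.imwrite('pics/g.png',np.hstack([cv2.resize(x,(400,300),interpolation=cv2.INTER_CUBIC) for x in(a,b)]))"
```

```text
time: 21.85
eef_pos: [0.6871, 0.1944, 0.0631]
tcp_rot: [-0.381, 0.595, 0.38, 0.597]
ft_force: [0.0, 0.4, -0.7]
opening: 0.0868
scene lamp 0.92 [381. 211.] [0.689 0.186 0.146]
scene lamp 0.79 [258. 220.] [ 0.786 -0.108  0.146]
scene lamp 0.67 [287. 172.] [ 0.577 -0.091  0.146]
scene shoulder 0.78 [374. 239.] [0.681 0.172 0.04 ]
scene shoulder 0.77 [289. 143.] [ 0.266 -0.177  0.04 ]
top lamp 0.97 [373. 287.] [ 0.385 -0.124  0.146]
top lamp 0.69 [258. 178.] [0.674 0.181 0.146]
top lamp 0.59 [377. 191.] [ 0.639 -0.14   0.146]
top shoulder 0.71 [378. 286.] [ 0.384 -0.149  0.04 ]
top shoulder 0.69 [266. 190.] [0.663 0.177 0.04 ]
wrist lamp 0.56 [321. 113.] ('ray', array([0.619, 0.046, 0.142]), array([0.434, 0.9  , 0.036]))
wrist shoulder 0.84 [317. 293.] [0.684 0.184 0.04 ]
```

View pics/g.png

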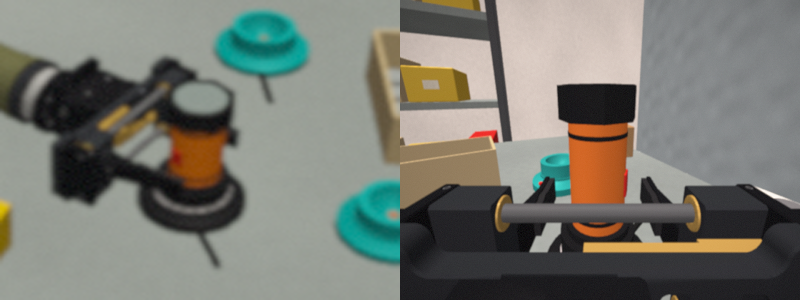

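Seated upright and released, centred between the fingers. I'll withdraw straight up: the 87 mm opening clears the 60 mm head, and this stays away from the blue lamp.

```bash
python3 -m inch '[[0.008,0,0,0,0,0],[0.02,0,0,0,0,0],[0.035,0,0,0,0,0],[0.05,0,0,0,0,0],[0.065,0,0,0,0,0],[0.08,0,0,0,0,0],[0.095,0,0,0,0,0],[0.11,0,0,0,0,0],[0.125,0,0,0,0,0],[0.14,0,0,0,0,0],[0.15,0,0,0,0,0],[0.15,0,0,0,0,0]]'; python3 -m inch '[[0,0,-0.03,0,0,0],[0.01,0,-0.06,0,0,0],[0.02,0,-0.09,0,0,0],[0.02,0,-0.12,0,0,0],[0.02,0,-0.12,0,0,0],[0.02,0,-0.12,0,0,0]]'; python3 look.py k scene,top lamp:.146 barrel:.086 shoulder:.04
python3 -c "
import cv2,numpy as np
a=cv2.imread('pics/k_scene.png')[170:290,240:400];b=cv2.imread('pics/k_top.png')[130:280,210:410]
cv2.imwrite('pics/k.png',np.hstack([cv2.resize(x,(400,300),interpolation=cv2.INTER_CUBIC) for x in(a,b)]))"
```

```text
time: 23.5
eef_pos: [0.6871, 0.1938, 0.215]
tcp_rot: [-0.381, 0.594, 0.38, 0.598]
ft_force: [0.4, 0.3, -0.8]
opening: 0.0871
time: 24.1
eef_pos: [0.6366, 0.0841, 0.2337]
tcp_rot: [-0.38, 0.595, 0.38, 0.598]
ft_force: [-0.4, 0.6, -0.5]
opening: 0.0873
scene lamp 0.79 [258. 222.] [ 0.793 -0.104  0.146]
scene lamp 0.72 [378. 210.] [0.686 0.179 0.146]
scene lamp 0.42 [285. 172.] [ 0.577 -0.097  0.146]
scene barrel 0.82 [375. 226.] [0.68  0.173 0.086]
scene barrel 0.49 [290. 154.] [ 0.401 -0.134  0.086]
scene shoulder 0.93 [380. 238.] [0.677 0.188 0.04 ]
scene shoulder 0.42 [289. 143.] [ 0.27  -0.175  0.04 ]
top lamp 0.97 [374. 288.] [ 0.385 -0.127  0.146]
top lamp 0.9 [257. 178.] [0.674 0.184 0.146]
top lamp 0.7 [380. 192.] [ 0.634 -0.148  0.146]
top barrel 0.71 [379. 290.] [ 0.374 -0.146  0.086]
top barrel 0.61 [261. 179.] [0.685 0.183 0.086]
top shoulder 0.9 [263. 188.] [0.67  0.185 0.04 ]
top shoulder 0.76 [379. 290.] [ 0.373 -0.152  0.04 ]
```

View pics/k.png

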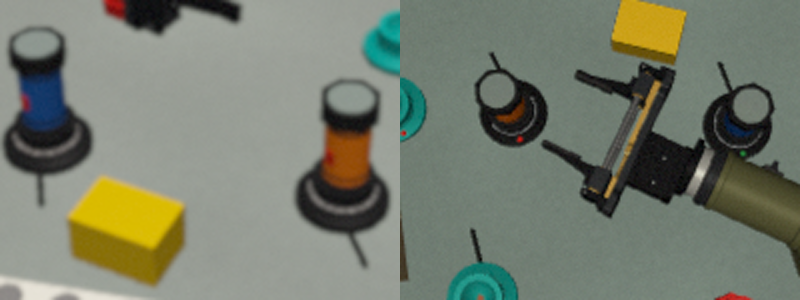

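The orange lamp sits exactly like the blue one: upright, flush, with nothing touching it. The blue lamp and yellow box have not moved. Handing in.

```bash
python3 -c "
from plant import arm
print(arm.sign_off(), arm.get_state()['time'])"
```

```text
the job is handed in; nothing more can be done
the job is handed in; nothing more can be done
```

The orange lamp is seated lens up on the free charger, released, and the job is handed in at about 24 s of the 72 s allowed. I gripped the barrel with the tool level, lifted it, turned it over through tool-down, lowered it into the cup and opened. I then withdrew straight up and back.

**Checks that agreed:**
- **Seating:** lowering stopped at a grip height of 0.063 m, the value expected for the shoulder flush on the rim, and the contact force rose.
- **Release:** the fingers opened to 87 mm and the force reading returned to about zero.
- **Final pictures:** the lamp stands upright and flush like the blue one, and the blue lamp and yellow box look undisturbed. The bin and spool were well clear of the route, but I did not re-measure them.

**Checks that disagreed or fell short:**
- **Position:** the network estimates of the seated lamp scatter by about ±1 cm around the cup centre at (0.681, 0.181). The 4 mm fit therefore rests on the stop height and the pictures.
- **Charger light:** it still showed red at the end.

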